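Load the sales tray by colour and hold it up level by its handle

TASK

Get the wooden sales tray ready to carry round to a customer: stand the loose card with the red earrings in the empty slot in front of the red-earring card in the tray, and the loose card with the green earrings in the empty slot in front of the green one, down on the slot floor. With both cards in and let go, swing the tray's folded handle upright and, by its dark wooden grip, lift the tray about 12 cm off the table, level and without spilling or knocking anything over. Finish still holding it there, level and still: do not set it down or let go.

Things in the scene. Friction and masses are not known exactly. Their poses are not given: they have to be found in the camera images.
- tray: Loose light-wood tray, 150 (x) x 188 (y) x 30 mm, 0.4 kg; origin: centre of its underside; -x towards the robot within 0.3 rad. Floor 6 mm thick, outer walls 6 mm thick, 30 mm high; a rounded ear 36 mm wide rises to 62 mm amid each end wall (y = +-91). Two rows of two slots at y = +-60.5; between them a 56 mm wide pocket with a pink tape roll lying flat; at the back a trough with a black marker.
- slot_left (a point): centre of the floor of the empty front slot of the left (+y) row: tray x = -48, y = +60.5, z = 6 mm; the slot is 42 (tray x) x 55 (tray y) mm, its walls 23 to 30 mm high over the tray's underside. The slot behind it (tray x = -1) is alike and holds a card.
- slot_right (a point): the same for the right (-y) row: tray x = -48, y = -60.5, z = 6 mm
- bail (a joint): swing handle (steel wire bail, 70 g, almost free hinge, falls back if let go): 0 = folded down level over the back of the tray, 1.57 = upright, 3.14 = folded to the front. It turns about the tray's y axis through the two ears, 50 mm above the tray's underside over its centre.
- bail_grip (a point): middle of the handle's dark wooden grip, a 14 mm round bar 90 mm long lying along the tray's y axis, 112 mm from the hinge axis. Folded, it lies 37 mm behind the tray's back wall and 50 mm above the table; upright, 162 mm above the tray's underside over its centre.
- card_red: loose earring card on a folded easel: salmon-red, white head, two red heart earrings. 31 (x) x 46 (y, width) x 64 mm, 15 g, somewhere right of the tray; origin: centre of its underside; front -x, within 0.5 rad of facing the robot. Its 2 mm panel leans back 24 deg (50 mm up it is 7 mm behind the origin): pinch it across its 46 mm width, by both side edges near the top.
- card_green: the other loose card, same size and form: pale yellow card with a white head and two green leaf earrings
- stock_red: card like card_red (red hearts), already standing in the rear slot of one row; which row changes
- stock_green: card like card_green (green leaves), already standing in the rear slot of the other row
- tape_roll: pink tape roll, 52 mm across, 15 mm high, lying in the tray's middle pocket; it stays in the tray
- pen: black marker, 15 mm thick, 136 mm long, lying along y in the tray's rear trough (tray x = 47 mm); it stays in the tray
- card_reader: bystander: black card reader, 115 x 66 x 22 mm, lying right of the tray, farther back; leave alone
- stamp: bystander: wooden rubber stamp, 32 x 48 x 67 mm, at the left; leave alone
- ink_pad: bystander: blue ink pad tin, 57 x 87 x 17 mm, at the front left; leave alone. Beyond it, off the front left corner of the table, stands a tall square lamp post that the arm must keep clear of
- teal_marker: bystander: marker, 15 mm thick, 136 mm long, grey barrel along its y axis and teal cap, lying near the table's front edge, right of the tray; leave alone
Mind the look-alikes: they are no part of the job. Leave any grey or orange look-alike of the tape_roll alone.

How it is judged:
On the way, in this order (a step that is already met when the one before it is completed fails the run):
1. both loose cards stand let go in the front slots, each in the row of its own colour, the tray still on the table (x of card_red in the frame of tray between -0.056 and -0.04 m and y of card_red in the frame of stock_red between -0.02 and 0.02 m and z of each of card_red, card_green, stock_red, stock_green in the frame of tray below 0.013 m and angle between the z axis of each of card_red, card_green, stock_red, stock_green and the z axis of tray, either way round below 0.2 rad and x of card_green in the frame of tray between -0.056 and -0.04 m and y of card_green in the frame of stock_green between -0.02 and 0.02 m and x of stock_red in the frame of tray between -0.011 and 0.009 m and x of stock_green in the frame of tray between -0.011 and 0.009 m and contact force between each of card_red, card_green and the fingers below 0.05 N and height (world z) of tray below 0.008 m), for 0.2 s.
2. the handle is swung upright (within about 20 degrees) (value of joint bail between 1.2 and 1.95 rad), for 0.1 s.
At the end, for the whole second after the job is handed in: Four cards upright on their slot floors (7 mm, 0.2 rad), each new one in front of its own colour; tape and marker in the tray; tray hanging by the gripped wooden handle, underside 95 to 180 mm above the table, tilt under 0.14 rad, slower than 30 mm/s and 0.2 rad/s (x of card_red in the frame of tray between -0.056 and -0.04 m and y of card_red in the frame of stock_red between -0.02 and 0.02 m and z of each of card_red, card_green, stock_red, stock_green in the frame of tray below 0.013 m and angle between the z axis of each of card_red, card_green, stock_red, stock_green and the z axis of tray, either way round below 0.2 rad and x of card_green in the frame of tray between -0.056 and -0.04 m and y of card_green in the frame of stock_green between -0.02 and 0.02 m and x of stock_red in the frame of tray between -0.011 and 0.009 m and x of stock_green in the frame of tray between -0.011 and 0.009 m and height (world z) of tray between 0.095 and 0.18 m and angle between tray's own z axis and vertical below 0.14 rad and linear speed of tray below 0.03 m/s and angular speed of tray below 0.2 rad/s and distance between tape_roll and tray below 0.08 m and distance between pen and tray below 0.09 m and contact force between tray and the fingers above 2 N and distance between the grasp point and bail_grip below 0.045 m); the arm keeps its last pose, push and grip.
It fails at once if the tray is tipped by more than 0.35 rad (angle between tray's own z axis and vertical above 0.35 rad).
It fails at once if a loose bystander is pushed more than 40 mm from its place or tipped over (distance of any of card_reader, stamp, ink_pad, teal_marker from where it was at the start of the episode above 0.04 m or angle between stamp's own z axis and vertical above 0.5 rad).
It fails at once if a card is tipped over (angle between any of card_red, card_green, stock_red, stock_green's own z axis and vertical above 0.7 rad).
It also fails if it takes over 72 s, if anything falls off the work surface, if the arm or the gripper's body presses on something with over 40 N, if the wrist force passes 120 N, or if a joint passes its speed limit or range.

ROBOT

A 7-joint arm with a two-finger parallel gripper is mounted at the origin on a cart in front of the work surface, level with it; the furniture and walls round the work are solid. World frame = base frame: x ahead of the robot, y to its left, z up, the work surface at z = 0. Lengths are in m, angles in rad, forces in N, time in s.
With the tool pointing down it reaches from about 0.4 to 0.85 m from the base axis. Payload 10.4 kg.
Tool frame: the origin (TCP) lies where the fingers leave the gripper's body, on its centre line; the fingertips stand 70 mm ahead of it and the grasp point (between the pads) lies 51 mm ahead of it; z points along the fingers, y is the line along which they close (so a half turn about z gives the same grasp; the last joint's range is limited). The gripper opens to 87 mm and grips with 3 to 60 N. Pads are 19 mm wide; open, the fingers measure 117 mm over their backs; the gripper's body (75 mm by 190 mm) begins 51 mm behind the grasp point.
Start: joints at [1.093, 0.332, -0.065, 1.46, 0.022, 1.35, -0.088], TCP at [0.275, -0.561, 0.292] pointing down, gripper open.
Joint ranges: [-2.6, 2.6], [-0.5, 2.12], [-1.47, 1.34], [0.16, 2.42], [-1.27, 4.41], [0.06, 2.06], [-2.6, 2.6]. Speed limits (rad/s): [2.22, 2.22, 2.79, 2.79, 3.14, 3.14, 3.14].

INTERFACE

Orientations are given as a rotation vector (axis times angle).
In Python, from plant import status, viewer, job, models gives the robot as it stands. The module is installed in compiled form; this text tells all that it offers.
- The arm moves only by the shell command python3 -m inch 'ROWS' [FORCE]. ROWS is text: rows parted by semicolons, each of 7 numbers parted by spaces: the shift along the tool's x, y, z in mm, then the turn, a rotation vector about the tool's x, y, z in rad, then the opening, from -1 (shut) to 1 (fully open). In form: dx dy dz rx ry rz fingers; .... A call has 1 to 8 rows; each row is the pose to reach, as a shift and turn from the pose commanded when the call began, along the tool's axes at that moment; what a row does not reach only later rows make up. A row lasts 1/12 s, in which the tool goes at most 41.7 mm and 7.16 degrees, less where a joint would pass 70% of its speed; a pose out of reach is approached as far as the arm can. A call with a gripper value outside its range is refused whole. The fingers move at their own pace and stop on an object; FORCE is the grip in N (left out, the last holds). Time passes only in rows, so rows that repeat a pose let the fingers close. It gives the time, the measured TCP pose, the force, the opening and the grip force at its end, in the units of the state.
- status.sense(): the state, without advancing time (a new reading comes with each control period).
- viewer.get_image(name): name is "scene" or "side" or "wrist"; returns a dict with "img" (384x512x3 uint8, blue, green, red), "K" (3x3 intrinsics, pixels), "camera_from_world" (4x4, takes a point from world to camera coordinates). Camera axes: x right, y up, looking along -z (the intrinsics and any distortion apply to the point x, -y, -z); pixel columns grow to the right and rows downward; lengths in m; the calibration is good to about 2 mm. A picture is of the moment at which its call begins. There is no depth.
- job.finish_job(): hands the job in; it is judged then, once.
Trained networks look in a picture, given as the dict that the camera call returned (one of the last four; its "shot" number tells which), for a name from the list of things; names that differ only in an ending like _2 or _b are one class to them, and where a whole thing is asked for, a point or a joint stands for the part that bears it (a point fixed in the world has none). Each returns a list of dicts, best first, with "p" (0 to 1); they miss things now and then, are a little off and sometimes report something else, mostly with a low value. They report only what shows in the picture. A call takes as long as a camera call. They do not tell look-alikes from the thing itself.
- models.outline_of(picture, name): "mask" (384x512 bool, what is visible of it) and "box" ([left, top, right, bottom] in pixels, round what is visible of it).
The state is a dict: "time_s": time; "joints": joint angles; "dq": joint speeds; "effort": joint torques, N m; "tcp_pos": TCP position; "orientation": TCP orientation; "contact_force": force on the tool from outside, world axes, zero at the start; "wrist_torque": the same for the moment, N m; "opening": opening from 0.0 (shut) to 1.0 (fully open); "grasp_force": force on a finger pad.
Only numpy, scipy, OpenCV 4.12 (cv2) and the standard library are available. Lean on these libraries where they do the work, as an engineer would, in place of code of your own. Each camera call takes 0.05 s, during which the arm holds its last target. There are 200 camera calls.

## Working session

There is one attempt and no reset: what is moved stays moved. The work goes in short steps, Python scripts to look and compute and a shell command to move; the robot and the scene stay as the last step left them, time stands still between calls to the robot, and variables do not carry over. Pictures are saved under pics/ and viewed, at most 10 in all, crops included, and the job is handed in when it is done.

```bash
mkdir -p pics; cat > h.py <<'E'
import numpy as np, cv2
from scipy.spatial.transform import Rotation as R
from plant import status, viewer, job, models
def proj(p,P):
    P=np.atleast_2d(P); c=(p["camera_from_world"]@np.c_[P,np.ones(len(P))].T)[:3]
    q=p["K"]@np.array([c[0],-c[1],-c[2]]); return (q[:2]/q[2]).T
def ray(p,uv):
    T=p["camera_from_world"]; d=np.linalg.inv(p["K"])@np.array([uv[0],uv[1],1.]); d=np.array([d[0],-d[1],-d[2]])
    return -T[:3,:3].T@T[:3,3], T[:3,:3].T@d
def at_z(p,uv,z):
    o,d=ray(p,uv); return o+d*(z-o[2])/d[2]
E
python3 - <<'E'
from h import *
s=status.sense(); print({k:np.round(v,3).tolist() for k,v in s.items()})
ims=[]
for n in ["scene","side","wrist"]:
    p=viewer.get_image(n); ims.append(p["img"]); 
    T=p["camera_from_world"]; print(n,np.round(-T[:3,:3].T@T[:3,3],3),np.round(-T[2,:3],2),np.round(p["K"],1).tolist(),[k for k in p])
    for o in ["tray","card_red","card_green","stock_red","stock_green","bail_grip","tape_roll","pen","stamp","card_reader"]:
        print(o,[(round(float(d["p"]),2),np.round(d["box"]).astype(int).tolist()) for d in models.outline_of(p,o)[:3]])
cv2.imwrite("pics/scene.png",cv2.resize(ims[0],(800,600))); cv2.imwrite("pics/side.png",cv2.resize(ims[1],(800,600)))
E
```

```text
{'time_s': 0.0, 'joints': [1.093, 0.333, -0.065, 1.461, 0.022, 1.35, -0.088], 'dq': [0.001, 0.001, -0.001, 0.0, -0.001, 0.002, -0.001], 'effort': [0.001, -62.326, 0.025, -38.989, -0.062, 0.04, 0.0], 'tcp_pos': [0.274, -0.561, 0.291], 'orientation': [-3.059, -0.708, 0.001], 'contact_force': [-0.377, -0.074, 1.052], 'wrist_torque': [-0.085, -0.007, 0.024], 'grasp_force': 0.0, 'opening': 0.998}
scene [-0.203  0.844  0.778] [ 0.54 -0.62 -0.56] [[416.8, 0.0, 255.7], [0.0, 416.8, 190.3], [0.0, 0.0, 1.0]] ['img', 'K', 'camera_from_world', 'shot']
tray [(0.62, [183, 184, 271, 246])]
card_red [(0.83, [296, 167, 310, 191])]
card_green [(0.42, [314, 148, 322, 166])]
stock_red [(0.77, [238, 188, 252, 204]), (0.59, [326, 168, 346, 186]), (0.17, [187, 179, 271, 243])]
stock_green [(0.46, [214, 206, 230, 229])]
bail_grip [(0.65, [185, 184, 224, 224])]
tape_roll [(0.54, [170, 242, 195, 259]), (0.51, [232, 211, 248, 223])]
pen [(0.35, [179, 270, 217, 301])]
stamp [(0.58, [145, 248, 164, 277])]
card_reader [(0.64, [259, 148, 292, 170]), (0.51, [180, 271, 218, 298])]
side [ 1.2   -0.391  1.143] [-0.49 
[... 259 characters left out ...]
)]
stock_red [(0.48, [257, 181, 266, 192])]
stock_green [(0.63, [286, 157, 299, 174])]
bail_grip [(0.73, [249, 159, 330, 213]), (0.47, [112, 202, 154, 230])]
tape_roll [(0.76, [324, 147, 339, 162]), (0.74, [264, 168, 283, 182]), (0.65, [214, 191, 232, 208])]
pen [(0.5, [271, 171, 311, 197])]
stamp [(0.7, [349, 125, 361, 148]), (0.6, [263, 169, 283, 181]), (0.29, [251, 165, 331, 209])]
card_reader [(0.88, [165, 253, 208, 291])]
wrist [ 0.334 -0.531  0.385] [-0.22 -0.11 -0.97] [[266.6, 0.0, 254.0], [0.0, 266.6, 188.3], [0.0, 0.0, 1.0]] ['img', 'K', 'camera_from_world', 'shot']
tray []
card_red []
card_green []
stock_red []
stock_green []
bail_grip []
tape_roll []
pen []
stamp []
card_reader []
```

View pics/scene.png

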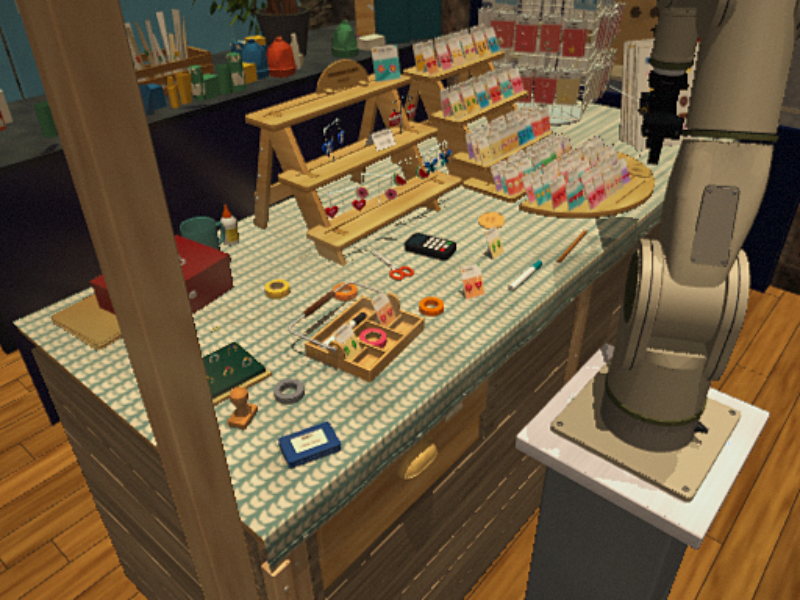

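View pics/side.png

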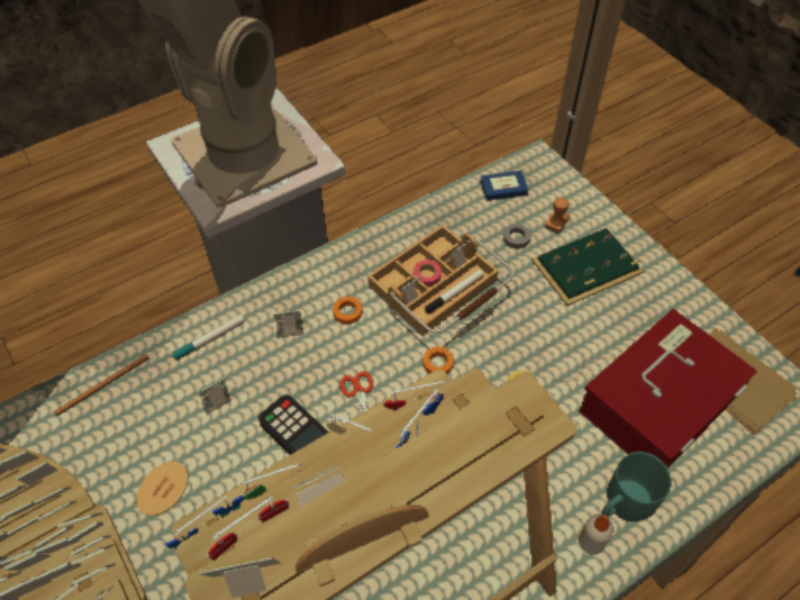

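Scene shows the tray near native (233,214), red loose card (302,180), green loose card (316,155). The red stock is in the far (right) row and the green stock in the near (left) row. The side view agrees: tray (277,180), red card (185,206), green card (137,252). Rough localization next.

```bash
cat >> h.py <<'E'
def tri(obs):
    A=np.zeros((3,3));b=np.zeros(3)
    for p,uv in obs:
        o,d=ray(p,uv); d=d/np.linalg.norm(d); M=np.eye(3)-np.outer(d,d); A+=M;b+=M@o
    return np.linalg.solve(A,b)
E
python3 - <<'E'
from h import *
a=viewer.get_image("scene");b=viewer.get_image("side")
def c(p,n,i=0):
    d=models.outline_of(p,n)[i]["box"]; return [(d[0]+d[2])/2,(d[1]+d[3])/2]
print("red",tri([(a,(303,179)),(b,(185.5,206))]),at_z(b,(185.5,206),.032))
print("green",tri([(a,(316,155)),(b,(137.5,252))]),at_z(b,(137.5,252),.032))
print("tape",tri([(a,(239.5,216.5)),(b,(273.5,174))]),at_z(b,(273.5,174),.0135))
print("srd",tri([(a,(245,196)),(b,(261.5,186))]));print("sgr",tri([(a,(222,217)),(b,(293,165))]))
s=status.sense(); print(R.from_rotvec(s["orientation"]).as_matrix().round(3))
w=viewer.get_image("wrist"); T=w["camera_from_world"]; Rt=R.from_rotvec(s["orientation"]).as_matrix()
o=-T[:3,:3].T@T[:3,3]; print("cam in tool",(Rt.T@(o-s["tcp_pos"])).round(3)); print("look",(Rt.T@(-T[2,:3])).round(3))
E
```

```text
red [ 0.44952947 -0.13812816  0.02739515] [ 0.45711239 -0.13607922  0.032     ]
green [ 0.50765804 -0.30646485  0.02568626] [ 0.51423647 -0.30509048  0.032     ]
tape [0.48584179 0.13178638 0.01411299] [0.48671792 0.13328771 0.0135    ]
srd [0.51892234 0.06836308 0.04019362]
sgr [0.50373277 0.18664933 0.03617791]
[[ 0.898  0.439  0.   ]
 [ 0.439 -0.898 -0.   ]
 [ 0.     0.    -1.   ]]
cam in tool [ 0.067 -0.002 -0.092]
look [-0.247 -0.001  0.969]
```

```bash
python3 -m inch '299 -211 20 0 0 0.455 1;299 -211 20 0 0 0.455 1;299 -211 20 0 0 0.455 1;299 -211 20 0 0 0.455 1;299 -211 20 0 0 0.455 1;299 -211 20 0 0 0.455 1;299 -211 20 0 0 0.455 1;299 -211 20 0 0 0.455 1'; python3 -m inch '0 0 0 0 0 0 1;0 0 0 0 0 0 1'
python3 - <<'E'
from h import *
s=status.sense(); print(s["tcp_pos"],s["orientation"],s["joints"])
w=viewer.get_image("wrist"); cv2.imwrite("pics/w1.png",cv2.resize(w["img"],(800,600)))
for o in ["card_red","card_green"]:
    for d in models.outline_of(w,o)[:2]: print(o,d["p"],d["box"])
a=viewer.get_image("scene"); print(at_z(a,(217,163),0.0))
E
```

```text
time_s: 2.47
tcp_pos: [0.4336, -0.2706, 0.2745]
orientation: [3.141, -0.001, 0.001]
contact_force: [0.8, -0.4, -0.2]
opening: 1.002
grasp_force: 0.0
time_s: 2.63
tcp_pos: [0.4343, -0.2701, 0.2744]
orientation: [-3.142, -0.008, -0.001]
contact_force: [-0.9, -0.5, -0.4]
opening: 0.998
grasp_force: 0.0
[ 0.43428454 -0.2701436   0.2744216 ] [-3.14157307e+00 -7.82675622e-03 -7.98809405e-04] [ 0.70088993  0.10714042 -0.24920866  1.7717432   0.02741149  1.26564984
 -1.12098666]
card_red 0.96 [125.4, 152.5, 163.5, 174.5]
card_green 0.57 [262.1, 107.5, 305.4, 137.6]
[ 0.7796333  -0.06834377  0.        ]
```

View pics/w1.png

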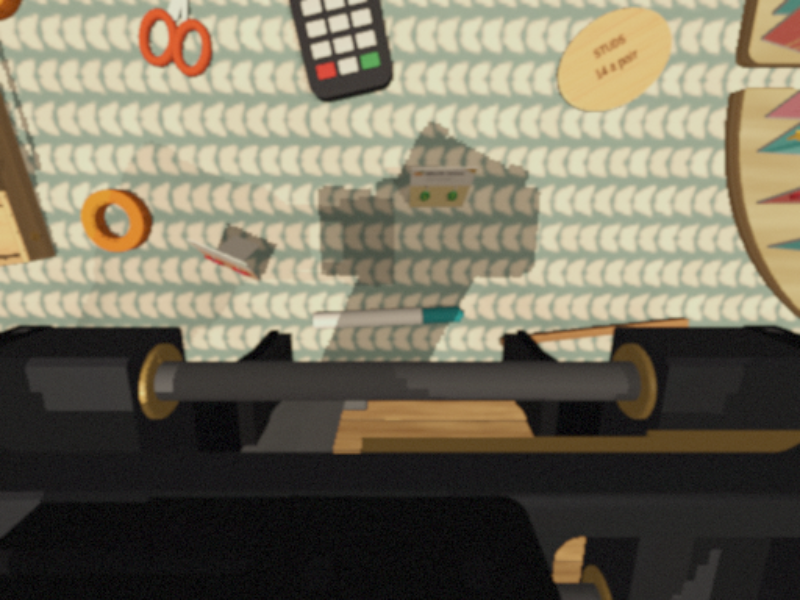

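The wrist picture shows the red card at native ~(152,160), turned with its left side back, and the green card at ~(282,119), nearly square to us. I'll crop and enlarge both to read corners.

```bash
python3 - <<'E'
from h import *
w=viewer.get_image("wrist"); im=w["img"]
f=lambda x,y:cv2.resize(im[y:y+60,x:x+80],None,fx=9.9,fy=4.95*2,interpolation=cv2.INTER_CUBIC)[:594,:792]
A=cv2.resize(im[135:195,110:190],(400,300),interpolation=cv2.INTER_CUBIC);B=cv2.resize(im[90:150,245:325],(400,300),interpolation=cv2.INTER_CUBIC)
cv2.imwrite("pics/crop.png",cv2.resize(np.hstack([A,B]),(800,300)))
E
```

```text
(no output)
```

View pics/crop.png

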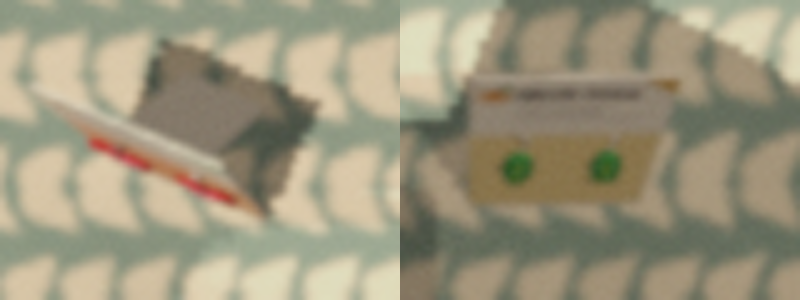

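```bash
python3 - <<'E'
from h import *
from scipy.optimize import least_squares
w=viewer.get_image("wrist")
M=np.array([[13.2,23,64],[13.2,-23,64],[-15.4,23,0],[-15.4,-23,0]])/1000  # TL TR BL BR
def fit(uv,g):
    f=lambda q:(proj(w,M@R.from_euler('z',q[2]).as_matrix().T+[q[0],q[1],0])-uv).ravel()
    r=least_squares(f,g); return r.x.round(4),r.fun.round(1)
print(fit(np.array([[117,151.4],[155,168],[128.4,164],[163.6,178.2]]),[.45,-.138,0]))
print(fit(np.array([[260.6,105.2],[300,106],[259,130],[293,130.6]]),[.507,-.306,0]))
E
```

```text
(array([ 0.4432, -0.1308, -0.4706]), array([-1.2, -0.9, -1.2,  0.7,  3.6, -0.1, -0.7,  0.3]))
(array([ 0.5003, -0.3016, -0.0075]), array([-1.1,  0.3,  1.9, -0.3, -0.6,  0.3, -0.4, -0.2]))
```

```bash
python3 -m inch '73 32 60 0 0 0 1;73 32 60 0 0 0 1;73 32 60 0 0 0 1;73 32 100 0 0 0 1;73 32 120 0 0 0 1;73 32 120 0 0 0 1;73 32 120 0 0 0 1'; python3 - <<'E'
from h import *
from scipy.optimize import least_squares
s=status.sense(); print(s["tcp_pos"],s["orientation"])
w=viewer.get_image("wrist"); b=viewer.get_image("side")
for p in (w,b):
  d=models.outline_of(p,"card_green")
  for e in d[:2]: print(e["p"],e["box"])
M=np.array([[13.2,23,64],[13.2,-23,64],[-15.4,23,0],[-15.4,-23,0]])/1000
for p in (w,b): print(proj(p,M+[.5003,-.3016,0]).round(1).tolist())
im=w["img"]; x,y=np.clip(proj(w,[[.507,-.302,.04]])[0].astype(int),[80,60],[432,324]); print(x,y)
cv2.imwrite("pics/g.png",cv2.resize(w["img"],(640,480)))
E
```

```text
time_s: 3.52
tcp_pos: [0.5053, -0.305, 0.1538]
orientation: [-3.141, 0.002, 0.003]
contact_force: [0.7, -0.1, 0.9]
opening: 0.998
grasp_force: 0.0
[ 0.50530184 -0.30495682  0.15375752] [-3.14058768e+00  2.03342948e-03  2.86006741e-03]
0.79 [218.2, 183.6, 283.8, 215.7]
0.64 [131.4, 244.1, 144.0, 259.3]
[[219.1, 203.4], [283.4, 203.4], [228.5, 211.4], [275.7, 211.4]]
[[144.5, 240.3], [127.6, 249.3], [144.3, 244.9], [128.2, 253.4]]
252 202
```

View pics/g.png

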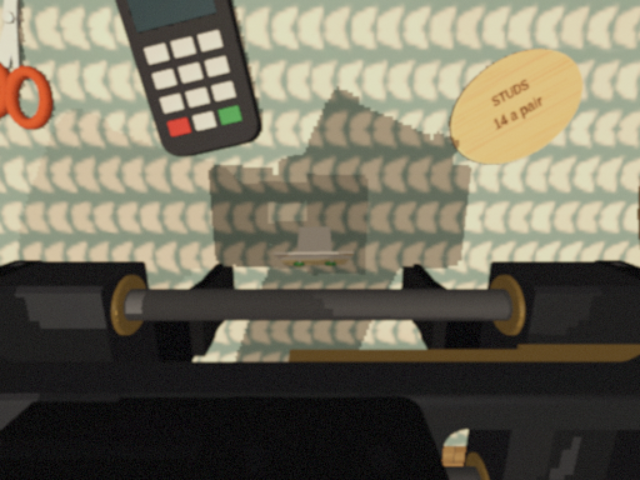

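The green card's top edge spans (220–282, 203) native, matching the model, so I go down and grip it.

```bash
python3 -m inch '2 -3 20 0 0 0 1;2 -3 51 0 0 0 1;2 -3 51 0 0 0 1;2 -3 51 0 0 0 -1;2 -3 51 0 0 0 -1;2 -3 51 0 0 0 -1;2 -3 51 0 0 0 -1;2 -3 51 0 0 0 -1' 8;  python3 -m inch '0 0 0 0 0 0 -1;0 0 0 0 0 0 -1;0 0 0 0 0 0 -1;0 0 0 0 0 0 -1'
```

```text
time_s: 4.38
tcp_pos: [0.5085, -0.3019, 0.1045]
orientation: [3.141, -0.001, 0.003]
contact_force: [0.2, 0.4, -0.1]
opening: 0.712
grasp_force: 0.0
time_s: 4.72
tcp_pos: [0.5081, -0.3016, 0.1034]
orientation: [3.141, -0.0, 0.0]
contact_force: [0.6, 0.5, 1.6]
opening: 0.523
grasp_force: 8.0
```

```bash
python3 -m inch '0 0 -15 0 0 0 -1;0 0 -50 0 0 0 -1;0 0 -90 0 0 0 -1;0 -10 -130 0 0 0 -1;-10 -30 -160 0 0 0 -1;-25 -60 -165 0 0 0 -1;-40 -95 -165 0 0 0 -1;-50 -130 -165 0 0 0 -1'
python3 -m inch '-10 -35 0 0 0 0 -1;-20 -70 0 0 0 0 -1;-30 -105 0 0 0 0 -1;-40 -140 0 0 0 0 -1;-45 -175 0 0 0 0 -1;-48 -210 0 0 0 0 -1;-48 -245 0 0 0 0 -1;-48 -270 0 0 0 0 -1'
python3 -m inch '0 -15 0 0 0 0 -1;0 -20 0 0 0 0 -1;0 -20 0 0 0 0 -1;0 -20 0 0 0 0 -1'
python3 - <<'E'
from h import *
w=viewer.get_image("wrist"); cv2.imwrite("pics/t.png",cv2.resize(w["img"],(800,600)))
s=status.sense(); print(s["tcp_pos"],s["orientation"],s["joints"].round(2) if hasattr(s["joints"],'round') else s["joints"])
print(proj(w,[[.486,.132,.014]]))
for n in ["tray","stock_red","stock_green","tape_roll","pen","bail_grip"]:
  for d in models.outline_of(w,n)[:2]: print(n,d["p"],d["box"])
E
```

```text
time_s: 5.38
tcp_pos: [0.4569, -0.1707, 0.2689]
orientation: [3.141, -0.003, 0.002]
contact_force: [1.3, 0.7, -0.4]
opening: 0.523
grasp_force: 8.0
time_s: 6.05
tcp_pos: [0.4094, 0.1015, 0.2686]
orientation: [3.141, 0.003, 0.002]
contact_force: [0.7, -0.3, -0.1]
opening: 0.524
grasp_force: 8.0
time_s: 6.38
tcp_pos: [0.4102, 0.1175, 0.2681]
orientation: [3.141, -0.001, -0.0]
contact_force: [0.5, -0.5, 0.3]
opening: 0.527
grasp_force: 8.0
[0.41018723 0.11716107 0.26806495] [ 3.14110801e+00 -2.81093197e-03 -5.80472440e-04] [ 0.32 -0.07 -0.67  1.95 -0.05  1.25 -1.9 ]
[[243.46411263 111.93454223]]
tray 0.63 [128.1, 0.3, 334.2, 169.9]
stock_red 0.91 [273.7, 69.6, 317.3, 106.8]
stock_green 0.66 [159.6, 90.0, 213.0, 125.6]
tape_roll 0.96 [59.7, 75.9, 109.6, 120.1]
tape_roll 0.88 [348.0, 101.0, 394.7, 148.4]
pen 0.85 [174.5, 46.3, 284.5, 72.5]
pen 0.74 [157.2, 88.9, 215.5, 125.0]
bail_grip 0.9 [123.7, 1.9, 332.3, 113.8]
```

View pics/t.png

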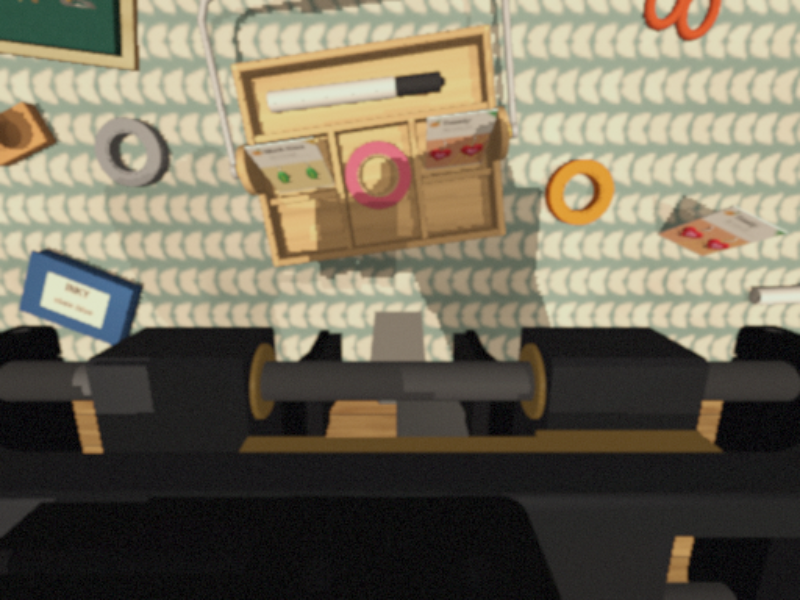

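The wrist view shows the tray from above: rim corners ≈ (277,264), (503,236), (490,27), (234,66) in the 800-px picture; red stock is in the right row and green in the left.

```bash
python3 - <<'E'
from h import *
from scipy.optimize import least_squares
w=viewer.get_image("wrist")
M=np.array([[-75,94,30],[-75,-94,30],[75,-94,30],[75,94,30],[0,0,21]])/1000
uv=np.array([[277,264],[503,236],[490,27],[234,66],[378,174]])*.64
f=lambda q:(proj(w,M@R.from_euler('z',q[2]).as_matrix().T+[q[0],q[1],0])-uv).ravel()[:8]
q=least_squares(f,[.486,.132,.12]).x; print(q,f(q).round(1))
T=lambda P:(R.from_euler('z',q[2]).as_matrix()@np.array(P)+[q[0],q[1],0]).round(4)
for n,P in dict(slotL=[-.048,.0605,.006],slotR=[-.048,-.0605,.006],gripL=[-.041,.0605,.056],gripR=[-.041,-.0605,.056],bail=[.112,0,.05],up=[0,0,.162]).items(): print(n,T(P),(proj(w,T(P))/.64).round(0))
# inner check: mid divider front edge etc
print(proj(w,[T([-.069,.0885,.006]),T([-.027,.033,.006])])/.64)
E
```

```text
[0.50009922 0.13535903 0.13065268] [-2.2  2.6  2.4  0.9  1.7 -1.1 -1.9 -1.2]
slotL [0.4446 0.1891 0.006 ] [[314. 226.]]
slotR [0.4604 0.0691 0.006 ] [[457. 207.]]
gripL [0.4516 0.19   0.056 ] [[299. 223.]]
gripR [0.4673 0.07   0.056 ] [[466. 201.]]
bail [0.6111 0.15   0.05  ] [[349. -29.]]
up [0.5001 0.1354 0.162 ] [[361. 133.]]
[[286.48250395 255.14040851]
 [342.26993931 196.69707094]]
```

```bash
python3 -m inch '15 -30 10 0 0 -0.05 -1;30 -60 40 0 0 -0.1 -1;42 -73 70 0 0 -0.131 -1;42 -73 95 0 0 -0.131 -1;42 -73 103 0 0 -0.131 -1;42 -73 103 0 0 -0.131 -1;42 -73 103 0 0 -0.131 -1'
python3 - <<'E'
from h import *
w=viewer.get_image("wrist"); s=status.sense(); print(s["tcp_pos"],s["orientation"])
q=[.5001,.13536,.1307]
T=lambda P:(R.from_euler('z',q[2]).as_matrix()@np.array(P)+[q[0],q[1],0])
im=cv2.resize(w["img"],(800,600),interpolation=cv2.INTER_CUBIC)
L=[[-.075,.094,.03],[.075,.094,.03],[.075,-.094,.03],[-.075,-.094,.03],[-.075,.094,.03]]
uv=(proj(w,[T(P) for P in L])/.64).astype(int); cv2.polylines(im,[uv],False,(255,0,255),1)
S=[[-.069,.088,.006],[-.027,.088,.006],[-.027,.033,.006],[-.069,.033,.006],[-.069,.088,.006]]
uv=(proj(w,[T(P) for P in S])/.64).astype(int); cv2.polylines(im,[uv],False,(255,255,0),1)
cv2.imwrite("pics/h.png",im)
E
```

```text
time_s: 7.37
tcp_pos: [0.4523, 0.1911, 0.166]
orientation: [3.135, 0.204, 0.0]
contact_force: [0.8, 0.7, 0.5]
opening: 0.522
grasp_force: 8.0
[0.4527053  0.19121246 0.16673127] [3.13483876e+00 2.03769972e-01 2.88448146e-03]
```

View pics/h.png

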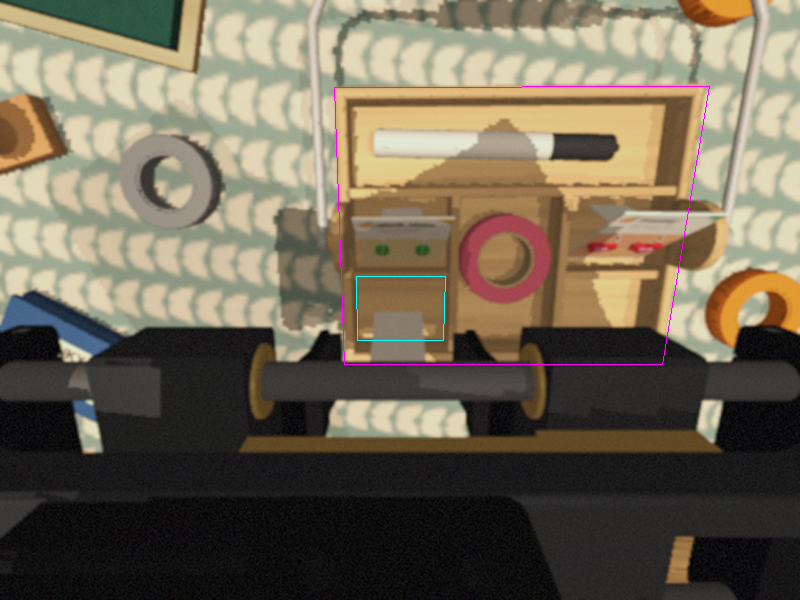

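Overlay matches: the tray rim and the empty left slot (356–445, 277–340) sit under the held card, centred at column 398. Lowering.

```bash
python3 -m inch '0 1 15 0 0 0 -1;0 1 30 0 0 0 -1;0 1 40 0 0 0 -1;0 1 47 0 0 0 -1;0 1 52 0 0 0 -1;0 1 52 0 0 0 -1'; python3 -m inch '0 0 2 0 0 0 -1;0 0 4 0 0 0 -1;0 0 4 0 0 0 -1;0 0 4 0 0 0 -1'
```

```text
time_s: 7.92
tcp_pos: [0.4522, 0.1903, 0.1131]
orientation: [3.135, 0.205, -0.0]
contact_force: [-0.2, -0.0, -0.5]
opening: 0.524
grasp_force: 8.0
time_s: 8.25
tcp_pos: [0.4525, 0.1906, 0.1095]
orientation: [-3.135, -0.205, -0.001]
contact_force: [0.2, 0.3, -0.7]
opening: 0.526
grasp_force: 8.0
```

```bash
python3 -m inch '0 0 0 0 0 0 0.6;0 0 0 0 0 0 0.6;0 0 0 0 0 0 0.6;0 0 0 0 0 0 0.6;0 0 -10 0 0 0 0.6;0 0 -40 0 0 0 0.6;0 0 -80 0 0 0 0.6;0 0 -110 0 0 0 0.6'; python3 -m inch '0 0 -40 0 0 0 1;-10 10 -45 0 0 0 1;-30 30 -45 0 0 0 1;-40 60 -45 0 0 0 1;-40 70 -45 0 0 0 1;-40 70 -45 0 0 0 1'
python3 - <<'E'
from h import *
w=viewer.get_image("wrist"); s=status.sense(); print(s["tcp_pos"],s["orientation"])
q=[.5001,.13536,.1307]
T=lambda P:(R.from_euler('z',q[2]).as_matrix()@np.array(P)+[q[0],q[1],0])
M=np.array([[13.2,23,64],[13.2,-23,64],[-15.4,-23,0],[-15.4,23,0],[13.2,23,64]])/1000
im=cv2.resize(w["img"],(800,600),interpolation=cv2.INTER_CUBIC)
for c in ([-.048,.0605,.006],[-.001,.0605,.006],[-.001,-.0605,.006]):
    cv2.polylines(im,[(proj(w,[T(P+c) for P in M])/.64).astype(int)],False,(255,0,255),1)
cv2.imwrite("pics/i.png",im)
E
```

```text
time_s: 8.92
tcp_pos: [0.4521, 0.1911, 0.2222]
orientation: [-3.134, -0.207, -0.001]
contact_force: [1.1, -0.7, 1.1]
opening: 0.799
grasp_force: 0.0
time_s: 9.42
tcp_pos: [0.4218, 0.1133, 0.265]
orientation: [3.134, 0.199, 0.002]
contact_force: [-0.8, 0.3, 0.1]
opening: 0.996
grasp_force: 0.0
[0.42190997 0.11510688 0.26490075] [3.13455764e+00 2.01510317e-01 1.75207755e-03]
```

View pics/i.png

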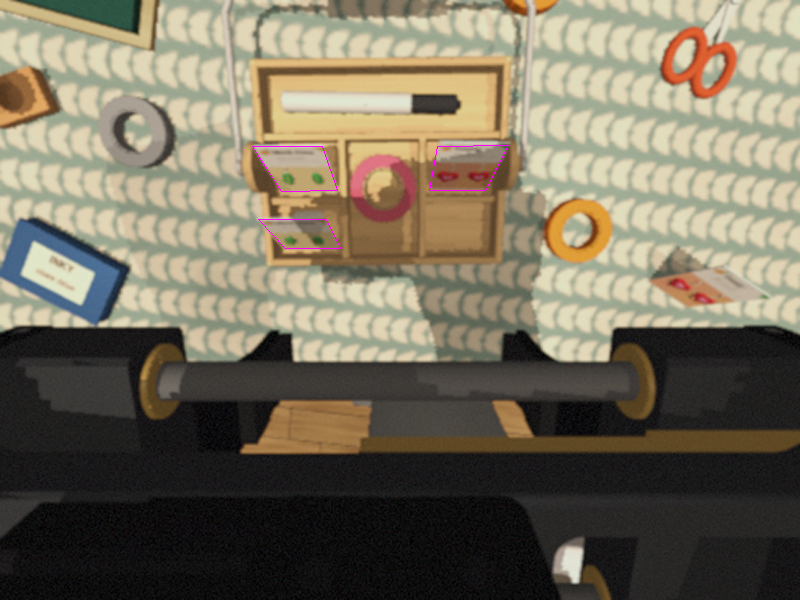

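The green card stands in the left front slot exactly on the model outline (258–340, 218–250), and everything else is undisturbed. On to the red card.

```bash
python3 -m inch '-4 40 0 0 0 0.1 1;-4 80 0 0 0 0.2 1;-4 120 0 0 0 0.3 1;-4 160 10 0 0 0.4 1;-4 200 30 0 0 0.5 1;-4 235 50 0 0 0.6 1;-4 250 65 0 0 0.6 1;-4 250 65 0 0 0.6 1'; python3 -m inch '0 0 0 0 0 0 1;0 0 0 0 0 0 1'
python3 - <<'E'
from h import *
from scipy.optimize import least_squares
w=viewer.get_image("wrist"); s=status.sense(); print(s["tcp_pos"],s["orientation"])
M=np.array([[13.2,23,64],[13.2,-23,64],[-15.4,-23,0],[-15.4,23,0],[13.2,23,64]])/1000
for d in models.outline_of(w,"card_red")[:2]:
    c=max(cv2.findContours(d["mask"].astype(np.uint8),0,1)[0],key=cv2.contourArea); print(d["p"],d["box"],cv2.minAreaRect(c))
q=[.4432,-.1308,-.4706]
P=M@R.from_euler('z',q[2]).as_matrix().T+[q[0],q[1],0]; uv=proj(w,P); print(uv.round(1).tolist())
x,y=(uv[:4].mean(0)-[50,37]).astype(int); im=w["img"][y:y+75,x:x+100]
a=cv2.resize(im,(400,300),interpolation=cv2.INTER_CUBIC); b=a.copy(); cv2.polylines(b,[((uv-[x,y]+.5)*4).astype(int)],False,(255,0,255),1)
print(x,y); cv2.imwrite("pics/r.png",np.hstack([a,b]))
E
```

```text
time_s: 10.13
tcp_pos: [0.4496, -0.1352, 0.1961]
orientation: [-3.053, 0.737, 0.007]
contact_force: [-0.9, -0.3, -0.2]
opening: 1.0
grasp_force: 0.0
time_s: 10.3
tcp_pos: [0.4512, -0.1308, 0.1997]
orientation: [-3.056, 0.726, -0.001]
contact_force: [0.0, 0.1, 0.1]
opening: 1.002
grasp_force: 0.0
[ 0.45128316 -0.13078447  0.20001565] [-3.05604516e+00  7.25875268e-01 -1.72479160e-03]
0.65 [235.7, 176.5, 286.9, 203.3] ((259.3065490722656, 187.9377899169922), (26.351093292236328, 49.13480758666992), 87.27368927001953)
0.22 [0.0, 135.5, 101.1, 209.5] ((49.46067810058594, 171.91558837890625), (100.98882293701172, 73.0551528930664), 1.5911402702331543)
[[233.0, 189.6], [285.0, 189.8], [277.9, 199.8], [237.7, 199.6], [233.0, 189.6]]
208 157
```

View pics/r.png

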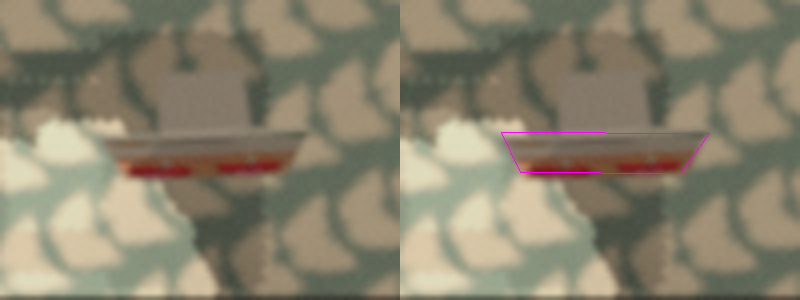

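The red card outline (top edge (235–284, 191) native) matches the estimate within about 1 px. I'll grip it.

```bash
python3 -m inch '0 4 30 0 0 0 1;0 4 60 0 0 0 1;0 4 85 0 0 0 1;0 4 97 0 0 0 1;0 4 97 0 0 0 1;0 4 97 0 0 0 1;0 4 97 0 0 0 -1;0 4 97 0 0 0 -1' 8; python3 -m inch '0 0 0 0 0 0 -1;0 0 0 0 0 0 -1;0 0 0 0 0 0 -1;0 0 0 0 0 0 -1;0 0 0 0 0 0 -1;0 0 0 0 0 0 -1;0 0 0 0 0 0 -1'
```

```text
time_s: 11.07
tcp_pos: [0.4495, -0.136, 0.1038]
orientation: [3.055, -0.729, 0.004]
contact_force: [0.3, -0.3, 0.6]
opening: 0.922
grasp_force: 0.0
time_s: 11.65
tcp_pos: [0.4485, -0.1361, 0.1022]
orientation: [3.055, -0.73, 0.0]
contact_force: [-0.1, -0.6, 0.6]
opening: 0.52
grasp_force: 8.0
```

```bash
python3 -m inch '0 0 -15 0 0 0 -1;0 0 -50 0 0 0 -1;0 0 -90 0 0 0 -1;-10 -25 -110 0 0 -0.1 -1;-24 -60 -110 0 0 -0.2 -1;-38 -95 -110 0 0 -0.3 -1;-52 -130 -110 0 0 -0.4 -1;-66 -165 -110 0 0 -0.5 -1'; python3 -m inch '0 0 0 0 0 0 -1'; python3 - <<'E'
from h import *
s=status.sense(); Rt=R.from_rotvec(s["orientation"]).as_matrix(); print(s["tcp_pos"],np.arctan2(Rt[1,0],Rt[0,0]))
d=Rt.T@(np.array([.4678,.0701,.172])-s["tcp_pos"]); print((d*1000).round(1), "rz",-(.1307-np.arctan2(Rt[1,0],Rt[0,0])))
E
```

```text
time_s: 12.32
tcp_pos: [0.4641, 0.0426, 0.2126]
orientation: [3.141, 0.055, 0.001]
contact_force: [1.2, 0.4, -0.5]
opening: 0.527
grasp_force: 8.0
time_s: 12.4
tcp_pos: [0.4642, 0.0485, 0.2128]
orientation: [-3.138, -0.072, -0.002]
contact_force: [-0.2, 0.5, 0.8]
opening: 0.528
grasp_force: 8.0
[0.4641838  0.04848653 0.21281393] 0.045868429786703704
[  4.5 -21.3  40.9] rz -0.0848315702132963
```

```bash
python3 -m inch '4 -21 0 0 0 -0.085 -1;4 -21 20 0 0 -0.085 -1;4 -21 35 0 0 -0.085 -1;4 -21 41 0 0 -0.085 -1;4 -21 41 0 0 -0.085 -1;4 -21 41 0 0 -0.085 -1;4 -21 41 0 0 -0.085 -1'; python3 - <<'E'
from h import *
s=status.sense(); Rt=R.from_rotvec(s["orientation"]).as_matrix(); print(s["tcp_pos"],np.arctan2(Rt[1,0],Rt[0,0]))
d=Rt.T@(np.array([.4678,.0701,.1083])-s["tcp_pos"]); print((d*1000).round(1), "rz",-(.1307-np.arctan2(Rt[1,0],Rt[0,0])))
E
```

```text
time_s: 12.98
tcp_pos: [0.4681, 0.062, 0.1721]
orientation: [3.136, 0.181, 0.002]
contact_force: [-0.3, -0.4, -0.6]
opening: 0.525
grasp_force: 8.0
[0.46812234 0.06195504 0.17209788] 0.1153640837779155
[ 0.5 -8.1 63.8] rz -0.015335916222084509
```

```bash
python3 -m inch '0 -8 0 0 0 -0.015 -1;0 -8 5 0 0 -0.015 -1;0 -8 5 0 0 -0.015 -1;0 -8 5 0 0 -0.015 -1'; python3 - <<'E'
from h import *
for i in range(2):
  w=viewer.get_image("wrist"); s=status.sense(); Rt=R.from_rotvec(s["orientation"]).as_matrix(); print(s["tcp_pos"],np.arctan2(Rt[1,0],Rt[0,0]))
  d=Rt.T@(np.array([.4678,.0701,.1083])-s["tcp_pos"]); print((d*1000).round(1), "rz",-(.1307-np.arctan2(Rt[1,0],Rt[0,0])))
E
```

```text
time_s: 13.32
tcp_pos: [0.4666, 0.0701, 0.1661]
orientation: [3.135, 0.206, -0.0]
contact_force: [-1.0, -0.8, 0.2]
opening: 0.523
grasp_force: 8.0
[0.46666002 0.06998095 0.16620632] 0.13087089596273152
[ 1.2  0.  57.9] rz 0.00017089596273150987
[0.46673075 0.06993485 0.16627366] 0.1307205293337965
[ 1.1 -0.  58. ] rz 2.0529333796481808e-05
```

```bash
python3 -m inch '1 0 15 0 0 0 -1;1 0 30 0 0 0 -1;1 0 42 0 0 0 -1;1 0 50 0 0 0 -1;1 0 54 0 0 0 -1;1 0 54 0 0 0 -1'; python3 -m inch '0 0 2 0 0 0 -1;0 0 4 0 0 0 -1;0 0 4 0 0 0 -1;0 0 4 0 0 0 -1'
```

```text
time_s: 13.92
tcp_pos: [0.4673, 0.0701, 0.1115]
orientation: [-3.135, -0.205, 0.002]
contact_force: [-0.5, 0.4, -0.1]
opening: 0.521
grasp_force: 8.0
time_s: 14.25
tcp_pos: [0.4679, 0.0702, 0.1085]
orientation: [3.135, 0.205, 0.001]
contact_force: [-0.1, -0.1, 0.1]
opening: 0.527
grasp_force: 8.0
```

```bash
python3 -m inch '0 0 0 0 0 0 0.6;0 0 0 0 0 0 0.6;0 0 0 0 0 0 0.6;0 0 0 0 0 0 0.6;0 0 -10 0 0 0 0.6;0 0 -40 0 0 0 0.6;0 0 -80 0 0 0 0.6;0 0 -110 0 0 0 0.6'; python3 -m inch '0 0 -40 0 0 0 1;-10 -10 -45 0 0 0 1;-30 -30 -45 0 0 0 1;-45 -50 -45 0 0 0 1;-45 -50 -45 0 0 0 1;-45 -50 -45 0 0 0 1'
python3 - <<'E'
from h import *
w=viewer.get_image("wrist"); a=viewer.get_image("scene"); b=viewer.get_image("side"); s=status.sense(); print(s["tcp_pos"],s["orientation"])
q=[.5001,.13536,.1307]
T=lambda P:(R.from_euler('z',q[2]).as_matrix()@np.array(P)+[q[0],q[1],0])
M=np.array([[13.2,23,64],[13.2,-23,64],[-15.4,-23,0],[-15.4,23,0]])/1000
im=cv2.resize(w["img"],(800,600),interpolation=cv2.INTER_CUBIC)
for n in ("card_red","card_green","stock_red","stock_green"):
  for d in models.outline_of(w,n)[:3]: print(n,round(float(d["p"]),2),np.round(d["box"]))
for n,c in dict(cr=[-.048,-.0605,.006],cg=[-.048,.0605,.006],sg=[-.001,.0605,.006],sr=[-.001,-.0605,.006]).items():
    u=proj(w,[T(P+c) for P in M]); print(n,u.min(0).round(),u.max(0).round())
    cv2.polylines(im,[(u/.64).astype(int)],True,(255,0,255),1)
cv2.imwrite("pics/j.png",im[:340])
print("shelf",tri([(a,(160,77)),(b,(368,275))]), "grip L",[ (d["p"],d["box"]) for d in models.outline_of(b,"bail_grip")[:1]])
g=[T([.112,y,.05]) for y in (-.045,.045)]; print("bail pred side",proj(b,g).round(),"scene",proj(a,g).round())
E
```

```text
time_s: 14.92
tcp_pos: [0.4677, 0.0706, 0.2213]
orientation: [-3.134, -0.207, -0.002]
contact_force: [1.0, -0.3, 0.2]
opening: 0.803
grasp_force: 0.0
time_s: 15.42
tcp_pos: [0.4161, 0.1146, 0.2641]
orientation: [3.134, 0.209, 0.002]
contact_force: [0.4, 0.3, -0.0]
opening: 0.996
grasp_force: 0.0
[0.41702056 0.11322797 0.26350007] [3.13496635e+00 2.03846183e-01 5.01848276e-04]
card_red 0.97 [276. 132. 320. 157.]
card_green 0.58 [169. 131. 216. 158.]
stock_red 0.88 [282.  85. 331. 118.]
stock_green 0.74 [166.  86. 218. 118.]
cr [276. 135.] [325. 155.]
cg [167. 135.] [219. 155.]
sg [164.  88.] [218. 118.]
sr [277.  88.] [329. 118.]
shelf [0.96141167 0.00420993 0.3056272 ] grip L [(0.75, [292.1, 156.0, 320.9, 204.8])]
bail pred side [[293. 202.]
 [317. 184.]] scene [[214. 187.]
 [195. 201.]]
```

View pics/j.png

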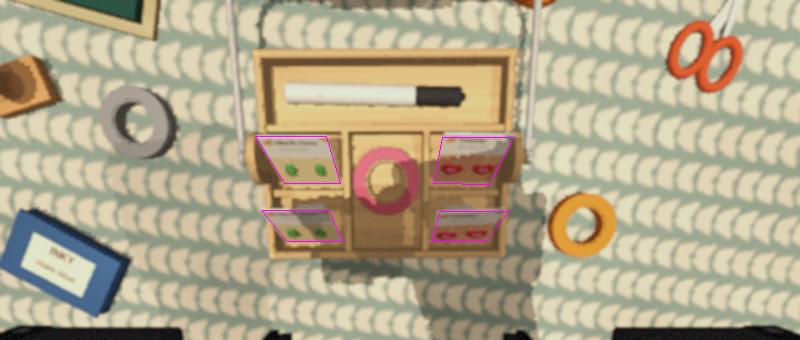

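Both cards stand on their outlines in the front slots, red right and green left, with all four aligned to the model. Now to the bail grip, with the gripper turned 90°.

```bash
python3 -m inch '25 -1 -5 0 0 -0.12 0.1;50 -3 -5 0 0 -0.24 0.1;75 -4 -5 0 0 -0.36 0.1;100 -6 -5 0 0 -0.48 0.1;125 -8 -5 0 0 -0.6 0.1;150 -9 -5 0 0 -0.72 0.1;175 -10 -5 0 0 -0.84 0.1;197 -11 -5 0 0 -0.96 0.1'; python3 -m inch '0 0 0 0 0 -0.12 0.1;0 0 0 0 0 -0.24 0.1;0 0 0 0 0 -0.36 0.1;0 0 0 0 0 -0.48 0.1;0 0 0 0 0 -0.6 0.1;0 0 0 0 0 -0.62 0.1;0 0 0 0 0 -0.62 0.1'; cat > d.py <<'E'
from h import *
import sys
w=viewer.get_image("wrist"); s=status.sense(); Rt=R.from_rotvec(s["orientation"]).as_matrix(); y=np.arctan2(Rt[1,0],Rt[0,0])
print(np.round(s["tcp_pos"],4),"yaw",y.round(3),"tilt",Rt[2].round(3),"j",np.round(s["joints"],2),"F",np.round(s["contact_force"],1),np.round(s["wrist_torque"],2))
t=np.array([float(v) for v in sys.argv[1:4]])  # tray-frame grasp-point target
P=R.from_euler('z',.1307).as_matrix()@t+[.5001,.13536,.051]
print("d",(1000*Rt.T@(P-s["tcp_pos"])).round(1),"rz",(y-.1307-np.pi/2).round(3))
E
python3 d.py .112 0 .05
```

```text
time_s: 16.48
tcp_pos: [0.6121, 0.1501, 0.2674]
orientation: [-2.681, -1.636, 0.001]
contact_force: [0.4, -0.2, 0.9]
opening: 0.566
grasp_force: 0.0
time_s: 17.07
tcp_pos: [0.6106, 0.1501, 0.2678]
orientation: [-2.063, -2.368, 0.0]
contact_force: [0.4, 0.6, -0.1]
opening: 0.548
grasp_force: 0.0
[0.6106 0.1501 0.2679] yaw 1.707 tilt [ 0. -0. -1.] j [ 0.32  0.49 -0.87  1.45  0.37  1.38 -0.43] F [ 0.   0.2 -0.4] [-0.05 -0.07  0.02]
d [ -0.3   0.6 166.9] rz 0.005
```

```bash
python3 -m inch '0 0 35 0 0 0.005 -0.15;0 0 70 0 0 0.005 -0.15;0 0 100 0 0 0.005 -0.15;0 0 125 0 0 0.005 -0.15;0 0 142 0 0 0.005 -0.15;0 0 155 0 0 0.005 -0.15;0 0 164 0 0 0.005 -0.15;0 0 164 0 0 0.005 -0.15' 4; python3 -m inch '0 0 0 0 0 0 -0.15;0 0 0 0 0 0 -0.15'; python3 d.py .112 0 .052
```

```text
time_s: 17.78
tcp_pos: [0.6099, 0.1502, 0.1027]
orientation: [-2.068, -2.364, 0.003]
contact_force: [-0.1, -1.0, -0.4]
opening: 0.423
grasp_force: 0.0
time_s: 17.95
tcp_pos: [0.6111, 0.1508, 0.1055]
orientation: [2.067, 2.365, 0.002]
contact_force: [-0.4, -0.1, 0.2]
opening: 0.426
grasp_force: 0.0
[0.6111 0.1507 0.1056] yaw 1.705 tilt [ 0.     0.002 -1.   ] j [ 0.27  0.64 -0.79  1.61  0.5   1.1  -0.51] F [ 0.4  0.4 -0. ] [-0.   -0.12  0.04]
d [-0.8 -0.1  2.6] rz 0.004
```

```bash
python3 -m inch '0 0 2 0 0 0 -1;0 0 2 0 0 0 -1;0 0 2 0 0 0 -1;0 0 2 0 0 0 -1;0 0 2 0 0 0 -1;0 0 2 0 0 0 -1;0 0 2 0 0 0 -1;0 0 2 0 0 0 -1' 4; python3 d.py .112 0 .05
```

```text
time_s: 18.67
tcp_pos: [0.6109, 0.1504, 0.1025]
orientation: [2.066, 2.366, 0.001]
contact_force: [5.0, 0.7, -0.7]
opening: 0.162
grasp_force: 4.0
[0.6109 0.1504 0.1025] yaw 1.706 tilt [ 0.     0.001 -1.   ] j [ 0.27  0.64 -0.79  1.61  0.5   1.1  -0.51] F [ 5.   1.  -0.5] [ 0.07 -1.1   0.03]
d [-0.5  0.2  1.5] rz 0.004
```

```bash
python3 -m inch '0 1 0 0 0 0 -1;0 1 0 0 0 0 -1;0 1 0 0 0 0 -1' ; python3 -m inch '0 1 0 0 0 0 -1;0 1 0 0 0 0 -1;0 1 0 0 0 0 -1'; python3 d.py .112 0 .05
```

```text
time_s: 18.97
tcp_pos: [0.6111, 0.1505, 0.1023]
orientation: [-2.066, -2.366, 0.002]
contact_force: [-1.1, -0.7, 5.1]
opening: 0.166
grasp_force: 4.0
time_s: 19.22
tcp_pos: [0.6115, 0.1506, 0.1021]
orientation: [-2.066, -2.366, 0.003]
contact_force: [-3.9, -2.0, 6.8]
opening: 0.165
grasp_force: 4.0
[0.6115 0.1506 0.1021] yaw 1.706 tilt [-0.001 -0.002 -1.   ] j [ 0.27  0.65 -0.79  1.6   0.5   1.1  -0.51] F [-3.9 -2.9  6.1] [-0.41  0.78 -0.02]
d [-0.6 -0.4  1.1] rz 0.005
```

```bash
python3 -m inch '0 -0.8 -1 0 0 0 -1;0 -1.2 -11 0 0 0 -1;0 -2.5 -20.5 0 0 0 -1;0 -4.6 -30 0 0 0 -1;0 -7.6 -39.3 0 0 0 -1;0 -11.3 -48.3 0 0 0 -1;0 -15.8 -57 0 0 0 -1;0 -15.8 -57 0 0 0 -1'; python3 d.py .097 0 .106
```

```text
time_s: 19.93
tcp_pos: [0.5966, 0.149, 0.1615]
orientation: [2.065, 2.365, 0.002]
contact_force: [-0.6, 1.1, -2.7]
opening: 0.161
grasp_force: 4.0
[0.597  0.149  0.1607] yaw 1.706 tilt [ 0.     0.003 -1.   ] j [ 0.31  0.55 -0.83  1.61  0.44  1.18 -0.48] F [ 0.8  1.8 -0.5] [ 0.34 -0.04  0.02]
d [-0.9 -0.8  3.7] rz 0.005
```

```bash
python3 -m inch '0 -5.2 -7.2 0 0 0 -1;0 -11.2 -14.5 0 0 0 -1;0 -17.8 -21.5 0 0 0 -1;0 -25 -28 0 0 0 -1;0 -32.7 -34 0 0 0 -1;0 -41 -39 0 0 0 -1;0 -41 -39 0 0 0 -1'; python3 d.py .056 0 .147
```

```text
time_s: 20.57
tcp_pos: [0.5554, 0.1431, 0.1998]
orientation: [2.065, 2.365, 0.001]
contact_force: [3.4, 1.8, 5.0]
opening: 0.162
grasp_force: 4.0
[0.5559 0.1432 0.1994] yaw 1.706 tilt [-0.     0.002 -1.   ] j [ 0.39  0.43 -0.89  1.68  0.36  1.2  -0.45] F [3.6 2.6 5.1] [ 0.33 -0.86 -0.02]
d [-0.5 -0.4  1.4] rz 0.004
```

```bash
python3 -m inch '0 -8 -6.5 0 0 0 -1;0 -17 -10.2 0 0 0 -1;0 -26.5 -13.2 0 0 0 -1;0 -36.6 -15.3 0 0 0 -1;0 -46.2 -16.6 0 0 0 -1;0 -56 -17 0 0 0 -1;0 -56 -17 0 0 0 -1;0 -56 -17 0 0 0 -1'; python3 d.py 0 0 .162
```

```text
time_s: 21.28
tcp_pos: [0.5001, 0.1354, 0.2153]
orientation: [2.066, 2.366, -0.001]
contact_force: [-0.2, 1.4, 0.5]
opening: 0.16
grasp_force: 4.0
[0.5005 0.1355 0.2152] yaw 1.706 tilt [-0. -0. -1.] j [ 0.48  0.29 -0.95  1.8   0.25  1.18 -0.41] F [-0.1  0.6  0.5] [0.06 0.04 0.02]
d [-0.1 -0.4  2.2] rz 0.004
```

```bash
python3 -m inch '0 0 0 0 0 0 -1;0 0 0 0 0 0 -1;0 0 0 0 0 0 -1;0 0 0 0 0 0 -1' 40; python3 -m inch '0 0 -1 0 0 0 -1;0 0 -2 0 0 0 -1;0 0 -4 0 0 0 -1;0 0 -6 0 0 0 -1;0 0 -8 0 0 0 -1;0 0 -10 0 0 0 -1;0 0 -12 0 0 0 -1;0 0 -14 0 0 0 -1'; python3 d.py 0 0 .162
```

```text
time_s: 21.67
tcp_pos: [0.5008, 0.1355, 0.2152]
orientation: [-2.066, -2.366, 0.0]
contact_force: [-1.0, -0.8, 3.8]
opening: 0.153
grasp_force: 40.0
time_s: 22.33
tcp_pos: [0.5007, 0.1355, 0.2295]
orientation: [2.066, 2.366, -0.0]
contact_force: [-0.8, 0.2, -6.9]
opening: 0.153
grasp_force: 40.0
[0.5008 0.1356 0.2298] yaw 1.706 tilt [-0.     0.001 -1.   ] j [ 0.49  0.27 -0.95  1.78  0.23  1.21 -0.4 ] F [ 0.9 -0.  -5.8] [ 0.01 -0.02  0.  ]
d [-0.2 -0.7 16.8] rz 0.004
```

```bash
python3 -m inch '0 0 -3 0 0 0 -1;0 0 -7 0 0 0 -1;0 0 -12 0 0 0 -1;0 0 -18 0 0 0 -1;0 0 -24 0 0 0 -1;0 0 -30 0 0 0 -1;0 0 -36 0 0 0 -1;0 0 -42 0 0 0 -1'; python3 -m inch '0 0 -6 0 0 0 -1;0 0 -13 0 0 0 -1;0 0 -20 0 0 0 -1;0 0 -27 0 0 0 -1;0 0 -34 0 0 0 -1;0 0 -41 0 0 0 -1;0 0 -47 0 0 0 -1;0 0 -52 0 0 0 -1';  python3 -m inch '0 0 -5 0 0 0 -1;0 0 -9 0 0 0 -1;0 0 -12 0 0 0 -1;0 0 -14 0 0 0 -1;0 0 -15 0 0 0 -1;0 0 -15 0 0 0 -1;0 0 -15 0 0 0 -1;0 0 -15 0 0 0 -1'
python3 - <<'E'
from h import *
from scipy.optimize import least_squares
s=status.sense(); print(s["tcp_pos"],s["contact_force"],s["wrist_torque"],s["opening"])
a=viewer.get_image("scene");b=viewer.get_image("side")
z=s["tcp_pos"][2]-.051-.162; Rz=R.from_euler('z',.1307).as_matrix(); o=np.array([s["tcp_pos"][0],s["tcp_pos"][1],z])
for n,p in (("scene",a),("side",b)):
  for k,P in dict(pen=[[.047,-.068,.0135],[.047,.068,.0135]],card_red=[[-.035,-.0835,.07],[-.063,-.0375,.006]],card_green=[[-.035,.0835,.07],[-.063,.0375,.006]],stock_red=[[.012,-.0835,.07],[-.016,-.0375,.006]],stock_green=[[.012,.0835,.07],[-.016,.0375,.006]],tape_roll=[[-.02,0,.0135]],tray=[[i*.075,j*.094,.03*k] for i in(-1,1) for j in (-1,1) for k in (0,1)]).items():
    u=proj(p,np.array(P)@Rz.T+o); print(n,k,"pred",u.min(0).round(),u.max(0).round(),"seen",[(round(float(d["p"]),2),np.round(d["box"]).astype(int).tolist()) for d in models.outline_of(p,k)[:2]])
E
```

```text
time_s: 23.05
tcp_pos: [0.5007, 0.1356, 0.272]
orientation: [2.066, 2.366, 0.0]
contact_force: [-0.2, 0.3, -5.7]
opening: 0.15
grasp_force: 40.0
time_s: 23.72
tcp_pos: [0.5007, 0.1356, 0.324]
orientation: [2.066, 2.366, 0.0]
contact_force: [0.8, 0.5, -6.0]
opening: 0.147
grasp_force: 40.0
time_s: 24.38
tcp_pos: [0.5005, 0.1355, 0.338]
orientation: [-2.066, -2.366, 0.001]
contact_force: [-0.0, -0.4, -6.4]
opening: 0.15
grasp_force: 40.0
[0.50053822 0.1355118  0.33799841] [-0.00887559 -0.36493184 -6.38311547] [ 0.01169721 -0.07911935 -0.00884078] 0.14959387953433068
scene pen pred [205. 166.] [233. 187.] seen [(0.49, [204, 167, 234, 186])]
scene card_red pred [258. 154.] [259. 183.] seen [(0.76, [250, 156, 269, 174])]
scene card_green pred [224. 181.] [244. 196.] seen [(0.67, [223, 177, 242, 198])]
scene stock_red pred [245. 150.] [245. 178.] seen [(0.62, [235, 150, 253, 175]), (0.45, [237, 174, 246, 187])]
scene stock_green pred [210. 176.] [230. 191.] seen [(0.49, [211, 168, 225, 194])]
scene tape_roll pred [238. 182.] [238. 182.] seen [(0.67, [267, 186, 283, 202]), (0.56, [175, 243, 193, 260])]
scene tray pred [190. 155.] [272. 209.] seen [(0.69, [191, 127, 273, 208])]
side pen pred [271. 146.] [309. 172.] seen [(0.55, [276, 140, 316, 172]), (0.17, [264, 141, 285, 156])]
side card_red pred [245. 142.] [252. 144.] seen [(0.41, [243, 136, 258, 154])]
side card_green pred [273. 111.] [293. 130.] seen []
side stock_red pred [258. 153.] [264. 154.] seen [(0.46, [256, 151, 269, 163])]
side stock_green pred [284. 121.] [305. 140.] seen []
side tape_roll pred [273. 144.] [273. 144.] seen [(0.78, [268, 223, 292, 236]), (0.74, [267, 138, 285, 156])]
side tray pred [233. 112.] [324. 187.] seen [(0.56, [234, 109, 326, 186])]
```

```bash
python3 -m inch '0 0 0 0 0 0 -1;0 0 0 0 0 0 -1;0 0 0 0 0 0 -1;0 0 0 0 0 0 -1;0 0 0 0 0 0 -1;0 0 0 0 0 0 -1;0 0 0 0 0 0 -1;0 0 0 0 0 0 -1'; python3 -c "
from h import *
for i in range(3):
  b=viewer.get_image('side'); print([np.round(d['box'],1) for d in models.outline_of(b,'tray')[:1]])
print(job.finish_job())"
```

```text
time_s: 25.85
tcp_pos: [0.5007, 0.1356, 0.3383]
orientation: [2.066, 2.366, 0.0]
contact_force: [0.8, -0.4, -6.9]
opening: 0.151
grasp_force: 40.0
[array([235.2, 106. , 327.1, 186.6])]
[array([233.2, 107.3, 324.4, 190.9])]
[array([235.9, 102.8, 325.8, 190. ])]
the job is handed in; nothing more can be done
None
```

I stood both cards in their own-colour front slots, swung the handle upright and lifted the tray by its grip. I handed it in still held about 12.5 cm up; the last camera check matched a level tray, but the hand-in returned no verdict.

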